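# Pull a snug knob cap with a fork puller

## Task

Take the C-shaped puller by its grip and slide its fork under the round knob cap of the bench controller until the stop in its slot meets the collar; hold it there upright with a steady push of about 6 N for a second, not bearing on deck or cap. Then pull straight up until the cap pops off, carry it on the fork to the metal tray and stand the puller in the tray with it; never touch the cap by hand, shove hard on the controller, or disturb the square cap or other things.

Things in the scene. Friction and masses are not known exactly. Their poses are not given: they have to be found in the camera images.
- controller: Grey bench controller, 160 (x) x 200 (y) mm, fixed. Origin: centre of its underside. Flat deck 40 mm up, clear from its front edge (x -77 mm) to a rear hump (from x +43 mm, 57 mm high). Two spindles at x -5, y +42 and -42 mm, each with a steel collar 18 mm across, 6 mm high. A cap sits on each collar: only a 6 mm gap is open between the deck and the cap's underside.
- spindle_a: The controller's left spindle (at its y +42 mm): steel collar 18 mm across and 6 mm high with a thinner spindle above it, mostly hidden by the cap. Origin: its foot on the deck, on the axis.
- spindle_b: The controller's right spindle (at its y -42 mm), the same.
- round_cap: Black round knob cap, 36 mm across, 21 mm high, on either spindle. Origin: centre of its flat underside (hole 14.6 mm). Two sprung balls snap over a lip in its bore: it takes a straight pull of about 8 to 14 N, comes free within 6 mm of rise and clears the spindle after 13 mm.
- round_cap_top (a point): Centre of the top face of the round cap, 21 mm above its underside.
- square_cap: The other knob cap, square, 36 x 36 mm, 21 mm high, on the other spindle; origin at the centre of its underside. It stays on.
- puller: Steel C-frame puller, on its flat fork, 91 mm tall, 110 to 180 g. Origin: on the grip's centre line at the fork's underside. Fork 4.5 mm thick, 38 mm wide, x -31 to +42.5 mm; two prongs along its +x (last 6 mm 3 mm thick, flush below), slot 22 mm wide. The clamped stop at the slot's end has its face anywhere from x -9.5 to +4.5 mm (not reported; firm). Column x -30 to -22, arm 37 to 45 mm up.
- puller_grip (a point): Centre of the puller's grip: an upright block 14 mm thick along the puller's x, 32 mm wide along its y, 46 mm high, from 45 to 91 mm above the underside of the fork. This point is 68 mm above the underside of the fork.
- puller_fork (a point): Point between the prongs on the grip's centre line, at the upper face of the prongs (4.5 mm above their underside).
- tray: Shallow aluminium tray, fixed, 150 (x) x 130 (y) mm, 14 mm high, walls and floor 3 mm thick. Origin at the centre of its underside.
- reagent_c: Small reagent bottle, 40 mm across, 85 mm high, standing; a bystander.
- marker_black: Marker pen with a red cap, 135 mm long along its y, lying; a bystander.
- petri_dish_1: Petri dish, 58 mm across, 15 mm high; a bystander.
There are look-alikes about, which are no part of the job. Leave any green look-alike of the round_cap alone.

How it is judged:
By the outcome, as a careful person would: the job done as asked, in the order asked, and still so for the second after the job is handed in, with the robot touching nothing.
It also fails if it takes over 72 s, if anything falls off the work surface, if the arm or the gripper's body presses on something with over 40 N, if the wrist force passes 120 N, or if a joint passes its speed limit or range.

## Robot

A 6-joint arm with a two-finger parallel gripper is mounted at the origin on a cart in front of the work surface, level with it; the furniture and walls round the work are solid. World frame = base frame: x ahead of the robot, y to its left, z up, the work surface at z = 0. Lengths are in mm, angles in degrees, forces in N, time in s.
With the tool pointing down it reaches from about 350 to 850 mm from the base axis. Payload 8.1 kg.
Tool frame: the origin (TCP) lies midway between the tips of the shut fingers; the grasp point (between the pads) lies 19 mm behind it (r.grip_depth is the distance from the TCP to the grasp point, in mm); z points along the fingers, y is the direction in which the jaws open and shut (so a half turn about z gives the same grasp; the last joint's range is limited). The gripper opens to 85 mm and grips with 20 to 120 N. Pads are 22 mm wide; open, the fingers measure 114 mm over their backs; the gripper's body (76 mm by 85 mm) begins 54 mm behind the grasp point. The pads swing forward as they close: fully open they stand 13 mm farther back than shut.
Start: joints at [68.904, 7.471, 85.268, -0, 87.261, -4.893], TCP at [167.405, 576.178, 231.292] pointing down, gripper open.
Joint ranges: [-169.43, 169.43], [-51.17, 129.36], [1.28, 143.12], [-76.62, 256.62], [0, 156.53], [-152.29, 152.29]. Speed limits (degrees/s): [136.94, 136.94, 159.86, 180, 180, 180].

## Interface

Orientations are given as [roll, pitch, yaw] about the fixed x, y, z axes, in that order (R = Rz(yaw) Ry(pitch) Rx(roll)).
In Python, from bench import r, imaging gives the robot as it stands.
- The arm moves only by the shell command python3 -m creep 'ROWS' [FORCE]. ROWS is text: rows parted by semicolons, each of 7 numbers parted by spaces: the shift along the tool's x, y, z in cm, then the turn, a rotation vector about the tool's x, y, z in degrees, then the finger opening in cm, from 0 to 8.54. In form: dx dy dz ax ay az gripper; .... A call has 1 to 20 rows; each row is the pose to reach, as a shift and turn from the pose measured when the call began, along the tool's axes at that moment; what a row does not reach only later rows make up. A row lasts 1/10 s, in which the tool goes at most 50 mm and 8.59 degrees, less where a joint would pass 70% of its speed; a pose out of reach is approached as far as the arm can. A call with a gripper value outside its range is refused whole. The fingers move at their own pace and stop on an object; FORCE is the grip in N (left out, the last holds). Time passes only in rows, so rows that repeat a pose let the fingers close. It gives the time, the measured TCP pose, the force and the opening at its end, in the units of the state.
- r.sense(): the state, without advancing time (a new reading comes with each control period).
- imaging.snapshot(name): name is "scene" or "top" or "wrist"; returns the picture (384x512x3 uint8, red, green, blue); there is no depth.
- imaging.camera_info(name): a dict with "camera_matrix" (3x3 intrinsics, pixels), "R" (3x3) and "t" (3): a world point X has camera coordinates R X + t. Camera axes: x right, y down, z forward; pixel columns grow to the right and rows downward; lengths in mm; the calibration is good to about 2 mm. The wrist camera is an equidistant fisheye: a pixel r from the principal point sees the ray r / f radians off the axis. A picture is of the moment at which its call begins: read the wrist's pose just before it. camera_info takes no time and is no camera call; for the wrist camera it gives the pose at the moment of the call.
- r.hand_in(): hands the job in, once; it reports no verdict.
The state is a dict: "time": time; "joint_pos": joint angles; "qd": joint speeds; "joint_efforts": joint torques, N m; "tool_pos": TCP position; "tcp_rot": TCP orientation; "ft_force": force on the tool from outside, world axes, zero at the start; "wrist_torque": the same for the moment, N m; "finger_gap": finger opening in mm.
Only numpy, scipy, OpenCV 4.12 (cv2) and the standard library are available. Lean on these libraries where they do the work, as an engineer would, in place of code of your own. Each camera call takes 0.05 s, during which the arm holds its last target.

## Working session

There is one attempt and no reset: what is moved stays moved. The work goes in short steps, Python scripts to look and compute and a shell command to move; the robot and the scene stay as the last step left them, time stands still between calls to the robot, and variables do not carry over. Pictures are saved under pics/ and viewed, and the job is handed in when it is done.

```bash
ls; mkdir -p pics; python3 - <<'E'
from bench import r, imaging
import cv2
for n in ["scene","top","wrist"]:
    im=imaging.snapshot(n); cv2.imwrite(f"pics/{n}0.png",im[:,:,::-1])
    c=imaging.camera_info(n); print(n,c)
print(r.sense())
E
```

```text
pics
scene {'camera_matrix': array([[368.79330498,   0.        , 259.50204309],
       [  0.        , 368.79330498, 190.73383737],
       [  0.        ,   0.        ,   1.        ]]), 'R': array([[ 0.64273481, -0.76604789,  0.00791135],
       [-0.37331468, -0.32220551, -0.86995388],
       [ 0.66897542,  0.55619622, -0.49306962]]), 't': array([-397.01471562,  290.52162288,  742.86670169])}
top {'camera_matrix': array([[496.67122362,   0.        , 253.93944004],
       [  0.        , 496.67122362, 191.93510698],
       [  0.        ,   0.        ,   1.        ]]), 'R': array([[ 0.07251194, -0.99736173,  0.00340603],
       [-0.97333799, -0.07150961, -0.21794386],
       [ 0.21761243,  0.01248831, -0.97595536]]), 't': array([ -43.29664775,  583.246637  , 1088.83786148])}
wrist {'camera_matrix': array([[297.31863964,   0.        , 256.39504423],
       [  0.        , 297.31863964, 192.90833783],
       [  0.        ,   0.        ,   1.        ]]), 'R': array([[ 0.27980742,  0.96005413, -0.00197137],
       [ 0.9254729 , -0.26918143,  0.26653568],
       [ 0.25535802, -0.0764031 , -0.96382304]]), 't': array([-598.71373857,  -34.02503139,  379.96182766])}
{'time': 0.15, 'joint_pos': array([ 6.89041499e+01,  7.50544316e+00,  8.53140246e+01, -2.87178824e-03,
        8.72607265e+01, -4.89376326e+00]), 'qd': array([ 0.14508391, -0.0900365 , -0.13259621, -0.096086  ,  0.07280336,
       -0.04574782]), 'joint_efforts': array([-5.20590565e-04, -5.70059216e+01, -5.01161993e+01, -2.61281166e-04,
        9.40903992e-03,  3.58204261e-06]), 'tool_pos': array([167.27072582, 575.7851611 , 230.49137668]), 'tcp_rot': array([-1.79919853e+02, -3.98338723e-03,  1.63798050e+02]), 'ft_force': array([-0.60627198,  0.36399118, -0.22068226]), 'wrist_torque': array([-0.04021405,  0.00289034,  0.02696672]), 'finger_gap': 85.40740978885985}
```

View pics/scene0.png

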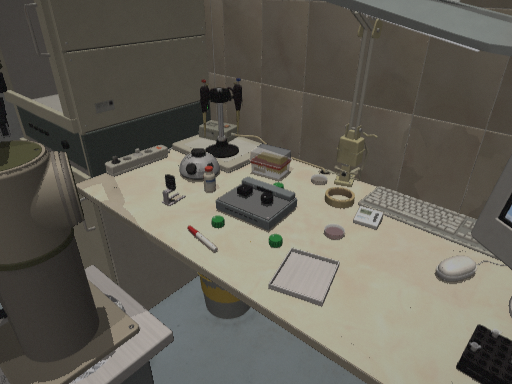

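View pics/top0.png

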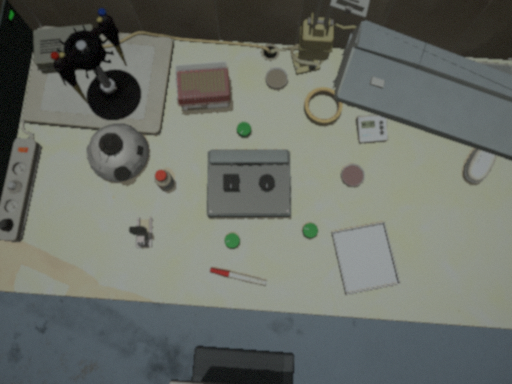

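View pics/wrist0.png

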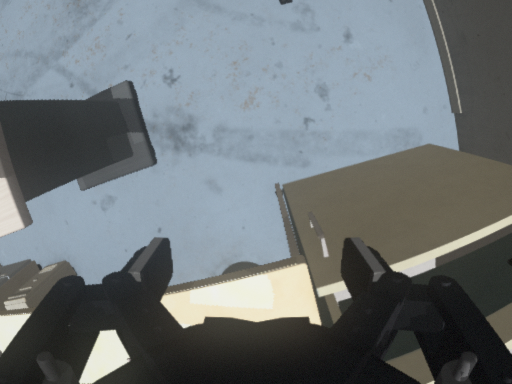

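The scene and top views show the controller at about (249,184) in top, with the round cap at (267,183) and the square cap at (231,183). The puller is near (142,232) and the tray near (365,258). Next I'll zoom in.

```bash
python3 - <<'E'
import cv2,numpy as np
t=cv2.imread("pics/top0.png"); s=cv2.imread("pics/scene0.png")
a=cv2.resize(t[205:260,110:180],None,fx=7,fy=7,interpolation=cv2.INTER_CUBIC)
b=cv2.resize(s[165:215,150:220],None,fx=7,fy=7,interpolation=cv2.INTER_CUBIC)
h=max(a.shape[0],b.shape[0])
c=np.zeros((800,500,3),np.uint8)
c[:385,:490]=a; c[400:750,:490]=b
cv2.imwrite("pics/zoom1.png",c[:760])
a=cv2.resize(t[140:225,200:300],None,fx=6,fy=6,interpolation=cv2.INTER_CUBIC)
cv2.imwrite("pics/zoom2.png",a)
E
```

```text
(no output)
```

View pics/zoom1.png

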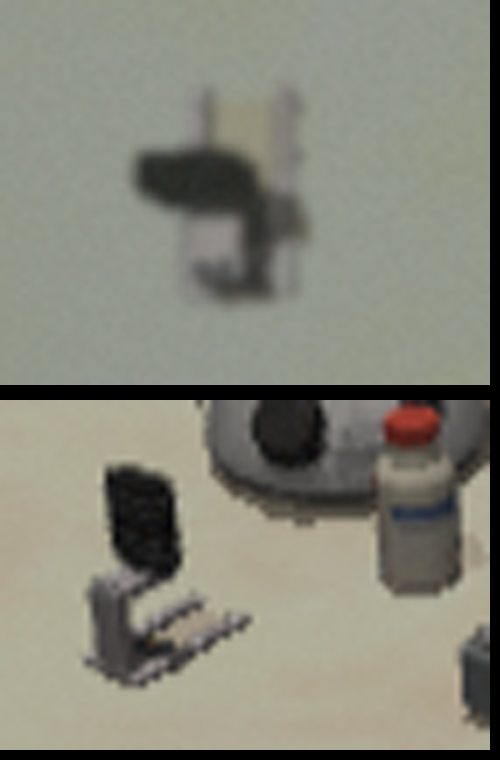

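View pics/zoom2.png

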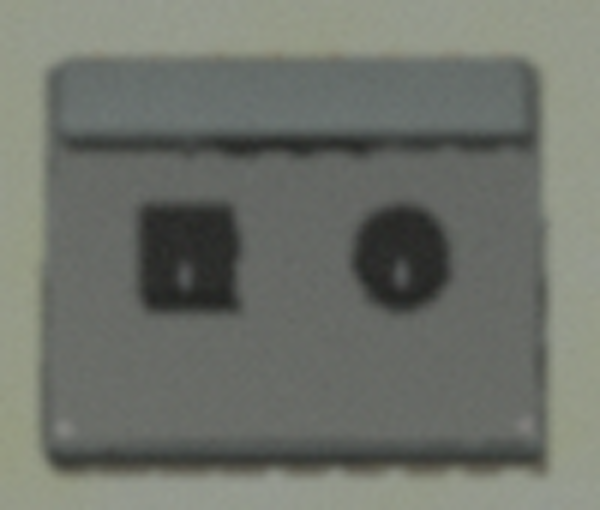

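```bash
cat > h.py <<'E'
import numpy as np,cv2
from bench import r,imaging
def ray(name,uv,z,ci=None):
    c=ci or imaging.camera_info(name); K=c["camera_matrix"];R=c["R"];t=c["t"]
    p=np.array([(uv[0]-K[0,2])/K[0,0],(uv[1]-K[1,2])/K[1,1]])
    if name=="wrist":
        th=np.linalg.norm(p); d=np.array([*(p/max(th,1e-9)*np.sin(th)),np.cos(th)])
    else: d=np.array([*p,1])
    o=-R.T@t; d=R.T@d
    return (o+d*(z-o[2])/d[2])
def proj(name,X,ci=None):
    c=ci or imaging.camera_info(name); K=c["camera_matrix"];p=c["R"]@np.array(X,float)+c["t"]
    if name=="wrist":
        rr=np.hypot(p[0],p[1]); th=np.arctan2(rr,p[2]); q=p[:2]/max(rr,1e-9)*th
    else: q=p[:2]/p[2]
    return q*K[0,0]+K[:2,2]
E
python3 - <<'E'
from h import *
np.set_printoptions(precision=1,suppress=True)
f=lambda x,y:(x/7+110-.43,y/7+205-.43)
g=lambda x,y:(x/7+150-.43,(y-400)/7+165-.43)
for p in [(208,90),(292,90),(190,298),(293,298)]: print("top",ray("top",f(*p),4))
for p in [(197,598),(248,618),(90,660),(130,683)]: print("scene",ray("scene",g(*p),4))
# grip top
for p in [(140,175)]: print("griptop",ray("top",f(*p),91))
k=lambda x,y:(x/6+200-.42,y/6+140-.42)
for p in [(190,256),(402,257)]: print("cap",ray("top",k(*p),67))
for p,z in [((55,455),40),((540,455),40),((62,137),57),((530,137),57),((55,65),57),((530,65),57)]: print("ctl",ray("top",k(*p),z))
im=cv2.imread("pics/top0.png")
for (u,v) in [(332,232),(383,223),(398,283),(347,293)]: print("tray",ray("top",(u,v),14))
for n,(u,v),z in [("bottle",(162,176),85),("mk",(212,271),8),("mk",(265,284),8),("green",(232,241),15),("green",(310,231),15),("petri",(352,176),15),("ball",(118,153),50)]: print(n,ray("top",(u,v),z))
E
```

```text
top [515.1 271.9   4. ]
top [517.2 243.    4. ]
top [443.3 269.2   4. ]
top [445.8 234.2   4. ]
scene [515.1 272.    4. ]
scene [518.6 238.8   4. ]
scene [446.4 264.    4. ]
scene [445.8 234.    4. ]
griptop [473. 269.  91.]
cap [603.4  53.6  67. ]
cap [609.1 -28.4  67. ]
ctl [526.2 101.3  40. ]
ctl [540.1 -87.9  40. ]
ctl [650.3 108.6  57. ]
ctl [663.9 -75.7  57. ]
ctl [679.6 114.1  57. ]
ctl [693.5 -73.9  57. ]
tray [ 512.1 -192.7   14. ]
tray [ 542.7 -313.8   14. ]
tray [ 403.6 -351.    14. ]
tray [ 372.1 -233.    14. ]
bottle [602.2 212.2  85. ]
mk [400.   84.7   8. ]
mk [379.  -41.8   8. ]
green [473.2  43.2  15. ]
green [ 510.5 -140.2   15. ]
petri [ 653.2 -236.1   15. ]
ball [659.4 330.6  50. ]
```

```bash
cat >> h.py <<'E'
from scipy.spatial.transform import Rotation as Ro
def Rt(rpy): return Ro.from_euler('xyz',rpy,degrees=True)
def delta(pos,rpy,cur=None):
    s=cur or r.sense(); R0=Rt(s["tcp_rot"])
    d=R0.inv().apply(np.array(pos)-s["tool_pos"])/10
    w=(R0.inv()*Rt(rpy)).as_rotvec(degrees=True)
    return d,w
def st():
    s=r.sense(); print("t",s["time"],"pos",np.round(s["tool_pos"],2),"rot",np.round(s["tcp_rot"],2),"F",np.round(s["ft_force"],2),"M",np.round(s["wrist_torque"],3),"gap",round(s["finger_gap"],2)); return s
E
python3 - <<'E'
from h import *
np.set_printoptions(precision=2,suppress=True)
s=st(); c=imaging.camera_info("wrist"); o=-c["R"].T@c["t"]
R0=Rt(s["tcp_rot"]); print("cam in tool",R0.inv().apply(o-s["tool_pos"]),"axis in tool",R0.inv().apply(c["R"][2]))
print(delta([476,253,180],[180,0,94]))
E
```

```text
t 0.15 pos [167.27 575.79 230.49] rot [-179.92   -0.    163.8 ] F [-0.61  0.36 -0.22] M [-0.04  0.    0.03] gap 85.41
cam in tool [  67.97   -0.28 -143.61] axis in tool [-0.27 -0.    0.96]
(array([-38.65, -22.38,   5.08]), array([-0.07,  0.05, 69.8 ]))
```

```bash
python3 -m creep '-38.6 -22.4 3.0 0 0 69.8 8.5;-38.6 -22.4 5.0 0 0 69.8 8.5;-38.6 -22.4 5.0 0 0 69.8 8.5;-38.6 -22.4 5.0 0 0 69.8 8.5;-38.6 -22.4 5.0 0 0 69.8 8.5;-38.6 -22.4 5.0 0 0 69.8 8.5;-38.6 -22.4 5.0 0 0 69.8 8.5;-38.6 -22.4 5.0 0 0 69.8 8.5;-38.6 -22.4 5.0 0 0 69.8 8.5;-38.6 -22.4 5.0 0 0 69.8 8.5;-38.6 -22.4 5.0 0 0 69.8 8.5;-38.6 -22.4 5.0 0 0 69.8 8.5;-38.6 -22.4 5.0 0 0 69.8 8.5;-38.6 -22.4 5.0 0 0 69.8 8.5;-38.6 -22.4 5.0 0 0 69.8 8.5;-38.6 -22.4 5.0 0 0 69.8 8.5'; python3 - <<'E'
from h import *
s=st(); im=imaging.snapshot("wrist"); cv2.imwrite("pics/w1.png",im[:,:,::-1])
np.save("w1.npy",np.array([imaging.camera_info("wrist")],dtype=object),allow_pickle=True)
E
```

```text
time: 1.75
tool_pos: [475.1, 253.4, 180.9]
tcp_rot: [-180.0, 0.1, 94.1]
ft_force: [-1.1, -0.8, 0.2]
finger_gap: 84.9
t 1.75 pos [475.09 253.44 180.87] rot [-1.7998e+02  7.0000e-02  9.4060e+01] F [-1.13 -0.75  0.17] M [-0.007  0.014 -0.008] gap 84.9
```

View pics/w1.png

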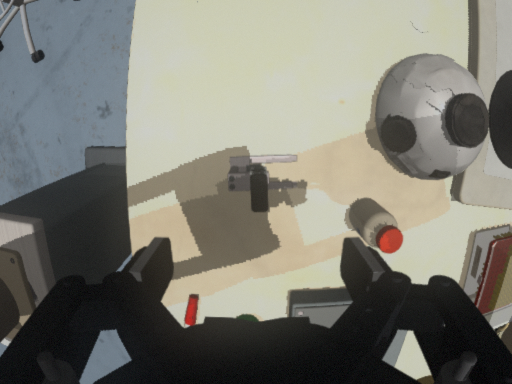

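```bash
python3 - <<'E'
import cv2
s=cv2.imread("pics/w1.png")
cv2.imwrite("pics/w1z.png",cv2.resize(s[140:225,215:315],None,fx=7,fy=7,interpolation=cv2.INTER_CUBIC))
E
```

```text
(no output)
```

View pics/w1z.png

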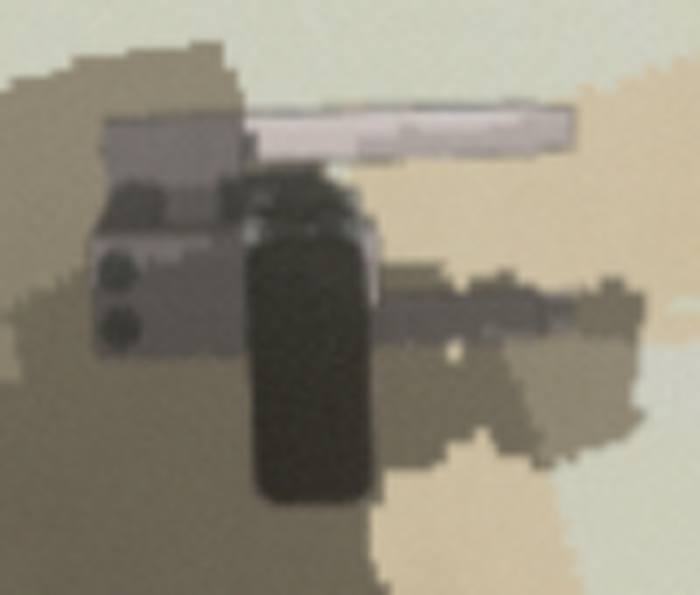

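The wrist view shows the grip's top face at pixels about (251..267, 174..211), and the left prong tip at (297,158).

```bash
python3 - <<'E'
from h import *
np.set_printoptions(precision=1,suppress=True)
ci=np.load("w1.npy",allow_pickle=True)[0]
f=lambda x,y:(x/7+215-.43,y/7+140-.43)
for n,p,z in [("TL",(248,240),91),("TR",(362,238),91),("BR",(372,498),91),("BL",(257,498),91),("tipL",(573,103),3),("tipLin",(573,152),3),("rearL",(103,122),4.5),("prongrearL",(250,107),4.5),("tipR out",(573,335),3)]:
    print(n,ray("wrist",f(*p),z,ci))
E
```

```text
TL [468.1 271.3  91. ]
TR [481.1 272.4  91. ]
BR [484.8 241.1  91. ]
BL [471.2 240.2  91. ]
tipL [516.6 278.2   3. ]
tipLin [517.4 270.4   3. ]
rearL [443.7 270.2   4.5]
prongrearL [466.3 274.    4.5]
tipR out [520.4 240.9   3. ]
```

```bash
python3 - <<'E'
from h import *
np.set_printoptions(precision=2,suppress=True)
st();print(delta([476.3,255.7,52],[180,0,96.2]))
E
```

```text
t 1.8 pos [475.18 253.3  180.86] rot [-179.98    0.07   94.04] F [-0.16  0.2  -0.11] M [-0.05 -0.   -0.01] gap 84.72
(array([ 0.25,  0.13, 12.89]), array([-0.03,  0.07, -2.16]))
```

```bash
python3 -m creep '.25 .13 3 -.03 .07 -2.2 8.5;.25 .13 6 -.03 .07 -2.2 8.5;.25 .13 9 -.03 .07 -2.2 8.5;.25 .13 11.5 -.03 .07 -2.2 8.5;.25 .13 12.9 -.03 .07 -2.2 8.5;.25 .13 12.9 -.03 .07 -2.2 8.5;.25 .13 12.9 -.03 .07 -2.2 8.5'; python3 - <<'E'
from h import *
s=st(); im=imaging.snapshot("wrist"); cv2.imwrite("pics/w2.png",im[100:,:,::-1])
E
```

```text
time: 2.5
tool_pos: [476.7, 255.9, 52.7]
tcp_rot: [180.0, -0.0, 96.2]
ft_force: [-0.5, 0.9, 0.4]
finger_gap: 85.1
t 2.5 pos [476.73 255.93  52.67] rot [ 1.7996e+02 -1.0000e-02  9.6240e+01] F [-0.47  0.94  0.39] M [0.004 0.014 0.04 ] gap 85.08
```

View pics/w2.png

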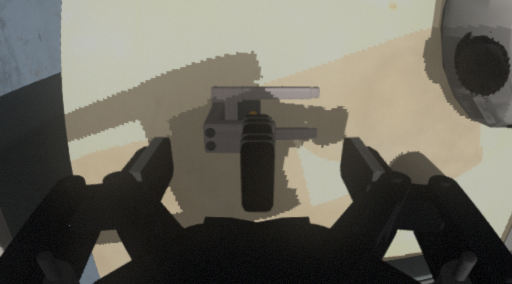

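The grip stands midway between the fingers, at (258,260) between finger edges 170 and 343, so I'll close on it.

```bash
python3 -m creep '0 0 0 0 0 0 3;0 0 0 0 0 0 2;0 0 0 0 0 0 1.2;0 0 0 0 0 0 1;0 0 0 0 0 0 1;0 0 0 0 0 0 1;0 0 0 0 0 0 1;0 0 0 0 0 0 1' 80; python3 - <<'E'
from h import *
s=st(); im=imaging.snapshot("wrist"); cv2.imwrite("pics/w3.png",im[100:,:,::-1]); st()
E
```

```text
time: 3.35
tool_pos: [477.5, 256.2, 53.6]
tcp_rot: [179.9, -0.0, 96.2]
ft_force: [0.6, -0.0, 1.6]
finger_gap: 13.2
t 3.35 pos [477.54 256.25  53.61] rot [ 1.7985e+02 -4.0000e-02  9.6240e+01] F [ 0.56 -0.01  1.62] M [ 0.036 -0.014  0.037] gap 13.21
t 3.4 pos [477.55 256.24  53.62] rot [ 1.7985e+02 -4.0000e-02  9.6240e+01] F [ 0.51 -0.37  1.21] M [-0.062  0.02   0.04 ] gap 12.84
```

View pics/w3.png

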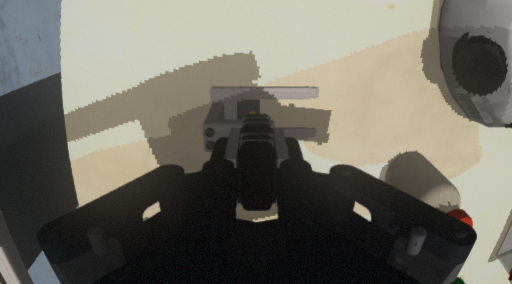

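```bash
python3 -m creep '0 0 -.5 0 0 0 1;0 0 -2 0 0 0 1;0 0 -5 0 0 0 1;0 0 -8 0 0 0 1;0 0 -11 0 0 0 1;0 0 -11 0 0 0 1;0 0 -11 0 0 0 1' 80; python3 - <<'E'
from h import *
np.set_printoptions(precision=2,suppress=True)
s=st(); im=imaging.snapshot("wrist"); cv2.imwrite("pics/w4.png",im[100:,:,::-1])
im=imaging.snapshot("scene");cv2.imwrite("pics/s4.png",cv2.resize(im[110:200,130:230,::-1],None,fx=6,fy=6,interpolation=cv2.INTER_CUBIC))
st(); print(delta([539.3+1,-33.4+.5,163.6],[180,0,94.1]))
E
```

```text
time: 4.1
tool_pos: [477.9, 256.5, 165.2]
tcp_rot: [179.7, -0.1, 96.2]
ft_force: [-0.3, 0.4, -2.0]
finger_gap: 13.3
t 4.1 pos [477.88 256.46 165.22] rot [179.71  -0.08  96.25] F [-0.35  0.39 -1.95] M [0.01 0.01 0.03] gap 13.27
t 4.2 pos [476.48 255.83 162.69] rot [179.95  -0.01  96.24] F [-0.65 -0.32 -2.75] M [ 0.02  0.04 -0.01] gap 13.1
(array([-29.4 ,   3.2 ,  -0.09]), array([ 0.05, -0.01,  2.14]))
```

View pics/w4.png

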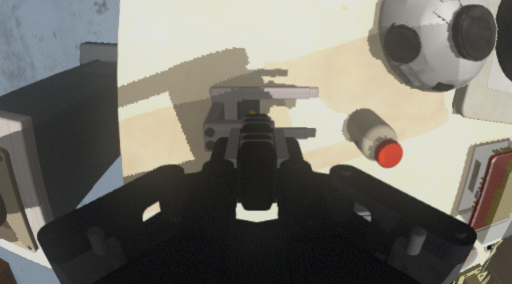

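View pics/s4.png

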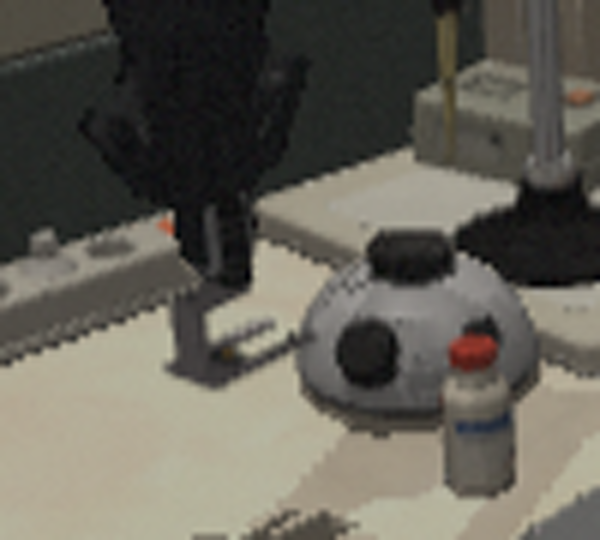

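```bash
python3 -m creep '-3 .4 0 0 0 .5 1;-7 .8 0 0 0 1 1;-11 1.2 0 0 0 1.5 1;-15 1.6 0 0 0 2.1 1;-19 2 0 0 0 2.1 1;-23 2.4 0 0 0 2.1 1;-26.5 2.8 0 0 0 2.1 1;-28.5 3.2 0 0 0 2.1 1;-29.4 3.2 0 0 0 2.1 1;-29.4 3.2 0 0 0 2.1 1;-29.4 3.2 0 0 0 2.1 1;-29.4 3.2 0 0 0 2.1 1;-29.4 3.2 0 0 0 2.1 1' 80; python3 - <<'E'
from h import *
np.set_printoptions(precision=2,suppress=True)
s=st(); im=imaging.snapshot("wrist"); cv2.imwrite("pics/w5.png",im[:,:,::-1])
np.save("w5.npy",np.array([imaging.camera_info("wrist")],dtype=object),allow_pickle=True)
cv2.imwrite("pics/w5z.png",cv2.resize(im[130:290,190:360,::-1],None,fx=3.5,fy=3.5,interpolation=cv2.INTER_CUBIC))
st()
E
```

```text
time: 5.5
tool_pos: [540.1, -31.8, 162.6]
tcp_rot: [180.0, -0.0, 94.2]
ft_force: [-0.0, -0.2, -1.0]
finger_gap: 13.1
t 5.5 pos [540.13 -31.8  162.62] rot [179.96  -0.02  94.23] F [-0.01 -0.16 -1.  ] M [-0.04 -0.05  0.05] gap 13.13
t 5.55 pos [540.18 -31.96 162.66] rot [179.95  -0.02  94.23] F [ 0.02  0.18 -1.38] M [-0.02  0.04 -0.03] gap 13.06
```

View pics/w5.png

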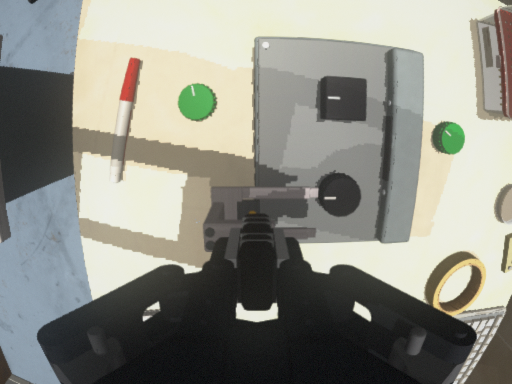

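View pics/w5z.png

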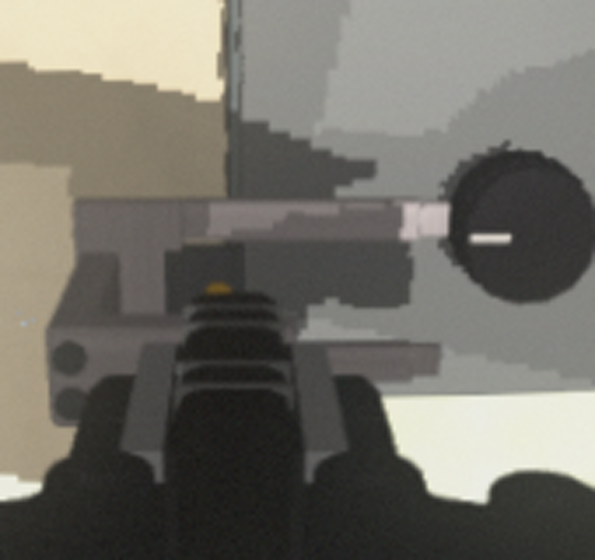

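```bash
python3 - <<'E'
from h import *
np.set_printoptions(precision=1,suppress=True)
ci=np.load("w5.npy",allow_pickle=True)[0]
im=cv2.imread("pics/w5.png"); g=cv2.cvtColor(im,cv2.COLOR_BGR2GRAY)
s=im[60:225,300:375]
print(g[195,325:370:4], g[75:130:5,345], g[175,300:390:5])
E
```

```text
[ 55  53  55  53  52  53  52  53  56 118 136 137] [162  72  68  65  65  65  65  61  63  84 162] [139 138 139 139 134  83  46  48  50  54 134 138 139 138 139 137  83  50]
```

```bash
python3 - <<'E'
from h import *
from scipy.optimize import least_squares
np.set_printoptions(precision=2,suppress=True)
ci=np.load("w5.npy",allow_pickle=True)[0]
im=cv2.imread("pics/w5.png"); g=cv2.cvtColor(im,cv2.COLOR_BGR2GRAY)
m=((g<75)*255).astype(np.uint8)
n,l,stt,cen=cv2.connectedComponentsWithStats(m)
for (u,v),nm in [((350,200),"round"),((345,110),"square")]:
    k=l[v,u]; mm=(l==k).astype(np.uint8); print(nm,stt[k],cen[k])
    c=max(cv2.findContours(mm,cv2.RETR_EXTERNAL,cv2.CHAIN_APPROX_NONE)[0],key=len)[:,0].astype(float)
    W=np.array([ray("wrist",p,67,ci)[:2] for p in c])
    if nm=="round":
        o=(-ci["R"].T@ci["t"])[:2]; c0=W.mean(0)
        for it in range(4):
            d=(c0-o)/np.linalg.norm(c0-o); sel=((W-c0)@d)>2
            f=least_squares(lambda q:np.hypot(*(W[sel]-q[:2]).T)-q[2],[*c0,18],loss="soft_l1"); c0=f.x[:2]
        print("circle",f.x, "rms",np.sqrt(np.mean(f.fun**2)))
        f=least_squares(lambda q:np.hypot(*(W[sel]-q[:2]).T)-18.2,[*c0],loss="soft_l1");print(f.x)
    else: print(cv2.minAreaRect(W.astype(np.float32)))
Z=lambda x,y:(x/3.5+190-.36,y/3.5+130-.36)
for nm,p,z in [("Lprong out a",(100,199),113.5),("Lprong out b",(395,203),113.5),("Ltip far",(449,203),112),("Ltip in",(449,235),112),("Lin a",(250,240),113.5),("Lin b",(395,240),113.5),("Rin b",(430,344),113.5),("Rin a",(340,344),113.5),("Rtip",(440,345),112),("decktopfront",(230,5),40),("frontlow",(228,190),40)]: print(nm,ray("wrist",Z(*p),z,ci))
for nm,p,z in [("deck front L",(256,42),40),("deck front mid",(254,150),40)]:print(nm,ray("wrist",p,z,ci))
E
```

```text
round [ 317  173   44   43 1409] [338.81 193.81]
circle [612.93 -29.1   16.97] rms 0.29050684390189363
[611.74 -28.09]
square [ 320   77   46   44 1815] [343.07  99.06]
((604.1886596679688, 53.78192138671875), (39.04646301269531, 35.002593994140625), 5.300748348236084)
Lprong out a [512.64 -15.48 113.5 ]
Lprong out b [569.37 -12.14 113.5 ]
Ltip far [580.37 -11.7  112.  ]
Ltip in [581.21 -18.18 112.  ]
Lin a [542.01 -21.56 113.5 ]
Lin b [570.22 -19.54 113.5 ]
Rin b [580.07 -40.85 113.5 ]
Rin a [561.71 -41.96 113.5 ]
Rtip [582.55 -41.54 112.  ]
decktopfront [535.04  18.59  40.  ]
frontlow [538.02 -29.9   40.  ]
deck front L [529.71  99.44  40.  ]
deck front mid [535.06   1.43  40.  ]
```

```bash
python3 - <<'E'
from h import *
np.set_printoptions(precision=2,suppress=True)
s=st(); n=np.array([-.068,.998,0])
p=s["tool_pos"]-0.8*n; p[2]=96.5
print(p,delta(p,[180,0,93.9]))
E
```

```text
t 5.55 pos [540.18 -31.96 162.66] rot [179.95  -0.02  94.23] F [ 0.02  0.18 -1.38] M [-0.02  0.04 -0.03] gap 13.06
[540.24 -32.76  96.5 ] (array([-0.08, -0.01,  6.62]), array([ 0.05, -0.02,  0.33]))
```

```bash
python3 -m creep '-.08 0 1.5 .05 0 .3 1;-.08 0 3 .05 0 .3 1;-.08 0 4.5 .05 0 .3 1;-.08 0 5.7 .05 0 .3 1;-.08 0 6.3 .05 0 .3 1;-.08 0 6.6 .05 0 .3 1;-.08 0 6.6 .05 0 .3 1;-.08 0 6.6 .05 0 .3 1;-.08 0 6.6 .05 0 .3 1;-.08 0 6.6 .05 0 .3 1' 80; python3 - <<'E'
from h import *
np.set_printoptions(precision=2,suppress=True)
s=st(); im=imaging.snapshot("wrist"); cv2.imwrite("pics/w6.png",im[:,:,::-1])
np.save("w6.npy",np.array([imaging.camera_info("wrist")],dtype=object),allow_pickle=True)
cv2.imwrite("pics/w6z.png",cv2.resize(im[100:250,190:380,::-1],None,fx=4,fy=4,interpolation=cv2.INTER_CUBIC))
im=imaging.snapshot("scene"); cv2.imwrite("pics/s6.png",cv2.resize(im[130:240,190:320,::-1],None,fx=6,fy=5.4,interpolation=cv2.INTER_CUBIC))
st()
E
```

```text
time: 6.55
tool_pos: [540.8, -32.8, 97.4]
tcp_rot: [179.9, -0.0, 93.9]
ft_force: [0.7, -0.0, -1.5]
finger_gap: 13.0
t 6.55 pos [540.78 -32.81  97.36] rot [179.93  -0.01  93.92] F [ 0.67 -0.02 -1.5 ] M [ 0.02 -0.05 -0.05] gap 13.01
t 6.65 pos [540.58 -32.76  97.11] rot [179.96  -0.01  93.93] F [-0.06 -0.01 -1.56] M [-0.02 -0.    0.03] gap 13.03
```

View pics/w6z.png

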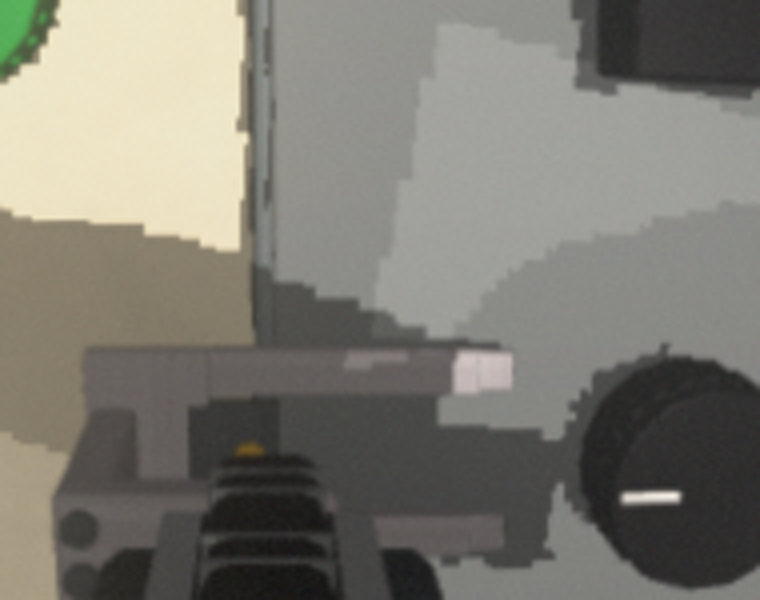

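View pics/s6.png

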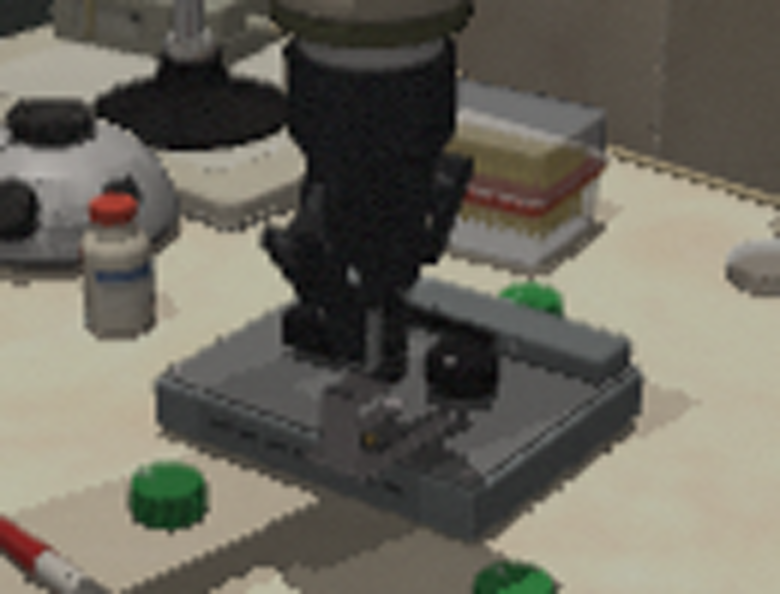

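```bash
python3 - <<'E'
from h import *
from scipy.optimize import least_squares
np.set_printoptions(precision=2,suppress=True)
ci=np.load("w6.npy",allow_pickle=True)[0]
im=cv2.imread("pics/w6.png"); g=cv2.cvtColor(im,cv2.COLOR_BGR2GRAY)
m=((g<75)*255).astype(np.uint8)
n,l,stt,cen=cv2.connectedComponentsWithStats(m); k=l[215,360]; print(stt[k])
c=max(cv2.findContours((l==k).astype(np.uint8),cv2.RETR_EXTERNAL,cv2.CHAIN_APPROX_NONE)[0],key=len)[:,0].astype(float)
W=np.array([ray("wrist",p,67,ci)[:2] for p in c]); o=(-ci["R"].T@ci["t"])[:2]; c0=np.array([611,-28])
for it in range(5):
    d=(c0-o)/np.linalg.norm(c0-o); sel=((W-c0)@d)>0
    f=least_squares(lambda q:np.hypot(*(W[sel]-q[:2]).T)-q[2],[*c0,18],loss="soft_l1"); c0=f.x[:2]
print(f.x)
Z=lambda x,y:(x/4+190-.37,y/4+100-.37)
zz=97.2-53.62+4.5
P={}
for nm,p,z in [("Lout a",(215,347),zz),("Lout b",(450,348),zz),("Lin a",(215,395),zz),("Lin b",(450,393),zz),("Ltip",(513,370),zz-1.5),("Rin b",(495,514),zz),("Rin a",(385,514),zz),("Rtip",(503,516),zz-1.5),("stop",(280,420),zz),("frontedge a",(258,5),40),("frontedge b",(258,320),40)]: print(nm,ray("wrist",Z(*p),z,ci))
E
```

```text
[   37   189   472   195 49906]
[ 716.58 -139.9    71.12]
Lout a [530.15 -14.97  48.08]
Lout b [569.63 -12.44  48.08]
Lin a [530.62 -23.33  48.08]
Lin b [570.49 -20.31  48.08]
Ltip [581.32 -15.92  46.58]
Rin b [581.17 -42.01  48.08]
Rin a [561.52 -43.09  48.08]
Rtip [583.04 -42.92  46.58]
stop [541.9  -27.02  48.08]
frontedge a [533.5   42.16  40.  ]
frontedge b [537.09 -11.72  40.  ]
```

```bash
python3 - <<'E'
from h import *
from scipy.optimize import least_squares
np.set_printoptions(precision=2,suppress=True)
ci=np.load("w6.npy",allow_pickle=True)[0]
im=cv2.imread("pics/w6.png"); g=cv2.cvtColor(im,cv2.COLOR_BGR2GRAY)
roi=np.zeros_like(g); roi[170:256,334:420]=1
m=((g<75)&(roi>0)).astype(np.uint8)
n,l,stt,cen=cv2.connectedComponentsWithStats(m); k=l[215,360]; print(stt[k])
c=max(cv2.findContours((l==k).astype(np.uint8),cv2.RETR_EXTERNAL,cv2.CHAIN_APPROX_NONE)[0],key=len)[:,0].astype(float)
W=np.array([ray("wrist",p,67,ci)[:2] for p in c]); o=(-ci["R"].T@ci["t"])[:2]; c0=np.array([611,-28])
for it in range(5):
    d=(c0-o)/np.linalg.norm(c0-o); sel=((W-c0)@d)>0
    f=least_squares(lambda q:np.hypot(*(W[sel]-q[:2]).T)-q[2],[*c0,18],loss="soft_l1"); c0=f.x[:2]
print(f.x)
cv2.imwrite("pics/w6y.png",cv2.resize(im[165:265,310:430],None,fx=6,fy=6,interpolation=cv2.INTER_CUBIC))
E
```

```text
[ 334  189   57   58 2501]
[612.7  -28.97  17.18]
```

View pics/w6y.png

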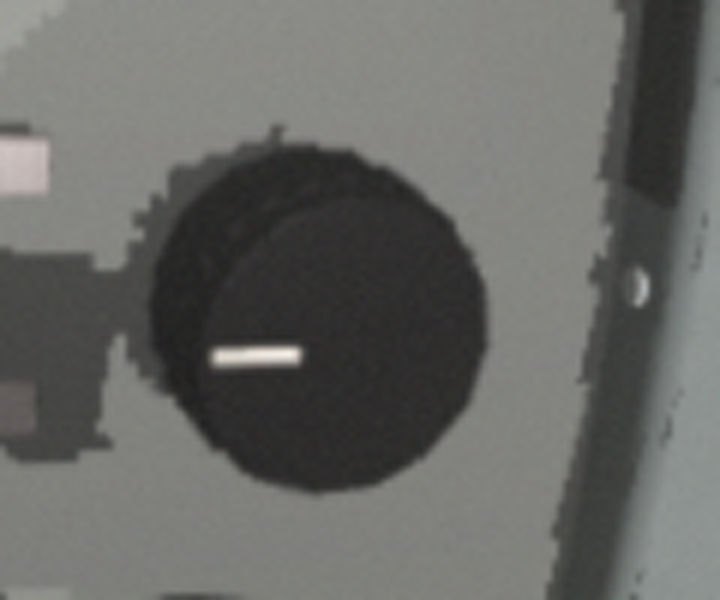

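```bash
python3 - <<'E'
from h import *
np.set_printoptions(precision=2,suppress=True)
ci=np.load("w6.npy",allow_pickle=True)[0]
Z=lambda x,y:(x/6+310-.42,y/6+165-.42)
for p in [(344,343),(212,357),(300,356)]: print(ray("wrist",Z(*p),67,ci))
th=np.radians(3.9); n=np.array([-np.sin(th),np.cos(th)])
for p in [(612.5,-28.6),(570.5,-20.3),(530.6,-23.3),(569.6,-12.4),(530.2,-15),(581.2,-42),(561.5,-43.1)]: print(n@np.array(p))
E
```

```text
[612.59 -28.41  67.  ]
[597.37 -30.71  67.  ]
[607.62 -30.14  67.  ]
-70.19313590716281
-59.05571418488687
-59.334956923850285
-51.112794620486866
-51.02697129324866
-81.43322664573766
-81.19077812635143
```

```bash
python3 -m creep '0 0 .1 0 0 0 1;0 0 .2 0 0 0 1;0 0 .25 0 0 0 1;0 0 .25 0 0 0 1;0 0 .25 0 0 0 1;0 0 .25 0 0 0 1'; python3 -m creep '0 0 .05 0 0 0 1;0 0 .05 0 0 0 1;0 0 .05 0 0 0 1';python3 -m creep '0 0 .05 0 0 0 1;0 0 .05 0 0 0 1;0 0 .05 0 0 0 1'
```

```text
time: 7.25
tool_pos: [540.6, -32.7, 94.6]
tcp_rot: [180.0, -0.0, 93.9]
ft_force: [0.5, 0.5, -2.8]
finger_gap: 13.0
time: 7.55
tool_pos: [540.6, -32.8, 94.1]
tcp_rot: [180.0, -0.0, 93.9]
ft_force: [0.2, -0.5, -2.0]
finger_gap: 13.2
time: 7.85
tool_pos: [540.6, -32.8, 93.6]
tcp_rot: [180.0, -0.0, 93.9]
ft_force: [0.3, -0.7, -0.3]
finger_gap: 13.3
```

```bash
for i in 1 2 3; do python3 -m creep '0 0 .02 0 0 0 1;0 0 .02 0 0 0 1;0 0 .02 0 0 0 1' | grep -E 'pos|force'; python3 -c "
from h import *
st()"; done
```

```text
tool_pos: [540.7, -32.8, 93.7]
ft_force: [-2.4, -0.1, 2.0]
t 8.15 pos [540.65 -32.82  93.66] rot [ 1.7995e+02 -1.0000e-02  9.3930e+01] F [-2.45 -0.09  2.04] M [-0.009  0.277 -0.009] gap 13.12
tool_pos: [540.7, -32.8, 93.6]
ft_force: [-3.6, 0.4, 4.6]
t 8.45 pos [540.67 -32.83  93.65] rot [179.95  -0.    93.92] F [-3.57  0.41  4.6 ] M [0.016 0.501 0.048] gap 13.47
tool_pos: [540.7, -32.8, 93.6]
ft_force: [-4.6, 1.1, 4.9]
t 8.75 pos [540.66 -32.82  93.61] rot [179.95  -0.    93.92] F [-4.56  1.15  4.86] M [ 0.067  0.588 -0.02 ] gap 13.11
```

```bash
python3 -m creep '0 0 -.08 0 0 0 1;0 0 -.08 0 0 0 1;0 0 -.08 0 0 0 1;0 0 -.08 0 0 0 1;0 0 -.08 0 0 0 1' 80; python3 - <<'E'
from h import *
np.set_printoptions(precision=3,suppress=True)
s=st(); th=np.radians(3.9)
R0=Rt(s["tcp_rot"])
for d in (30,40,45): print(d,delta(s["tool_pos"]+d*np.array([np.cos(th),np.sin(th),0]),[179.95,0,93.9]))
E
```

```text
time: 9.25
tool_pos: [540.6, -32.8, 94.3]
tcp_rot: [180.0, -0.0, 93.9]
ft_force: [-1.3, -0.1, -1.4]
finger_gap: 13.3
t 9.25 pos [540.63 -32.8   94.25] rot [179.96  -0.01  93.93] F [-1.25 -0.08 -1.39] M [ 0.012 -0.005 -0.006] gap 13.26
30 (array([-0.001,  3.   ,  0.002]), array([-0.006, -0.007,  0.029]))
40 (array([-0.002,  4.   ,  0.003]), array([-0.006, -0.007,  0.029]))
45 (array([-0.002,  4.5  ,  0.003]), array([-0.006, -0.007,  0.029]))
```

```bash
python3 -m creep '0 .2 -.01 0 0 0 1;0 .5 -.01 0 0 0 1;0 .8 -.01 0 0 0 1;0 1.1 -.01 0 0 0 1;0 1.4 -.01 0 0 0 1;0 1.7 -.01 0 0 0 1;0 2 -.01 0 0 0 1;0 2.2 -.01 0 0 0 1;0 2.4 -.01 0 0 0 1;0 2.5 -.01 0 0 0 1;0 2.5 -.01 0 0 0 1;0 2.5 -.01 0 0 0 1;0 2.5 -.01 0 0 0 1' 80; python3 - <<'E'
from h import *
s=st(); im=imaging.snapshot("wrist"); cv2.imwrite("pics/w7z.png",cv2.resize(im[100:250,190:380,::-1],None,fx=4,fy=4,interpolation=cv2.INTER_CUBIC))
im=imaging.snapshot("scene"); cv2.imwrite("pics/s7.png",cv2.resize(im[160:240,210:310,::-1],None,fx=7,fy=7,interpolation=cv2.INTER_CUBIC))
st()
E
```

```text
time: 10.55
tool_pos: [565.4, -31.1, 94.3]
tcp_rot: [180.0, -0.0, 93.9]
ft_force: [0.5, -0.4, -1.5]
finger_gap: 12.9
t 10.55 pos [565.44 -31.07  94.33] rot [ 1.7997e+02 -1.0000e-02  9.3930e+01] F [ 0.52 -0.45 -1.51] M [ 0.013 -0.013 -0.01 ] gap 12.9
t 10.65 pos [565.45 -31.08  94.32] rot [ 1.7996e+02 -1.0000e-02  9.3920e+01] F [ 0.2  -0.42 -1.32] M [-0.012 -0.017 -0.022] gap 12.93
```

View pics/w7z.png

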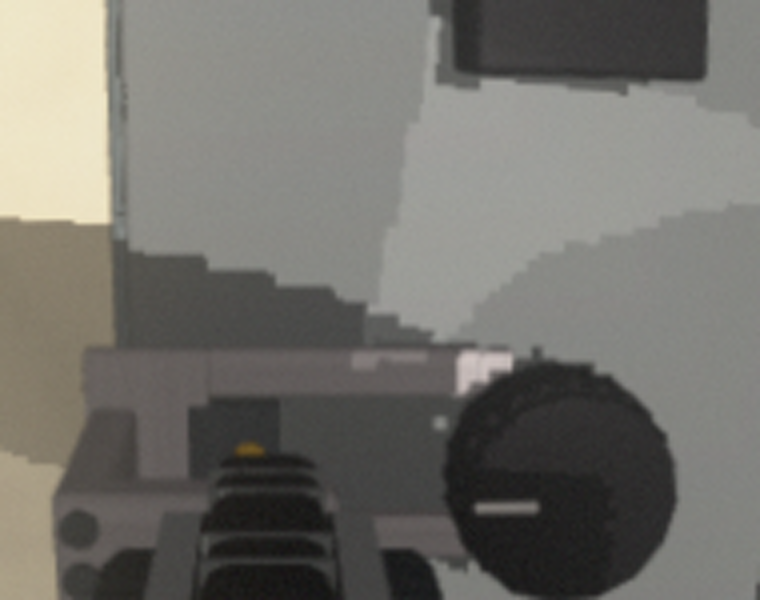

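View pics/s7.png

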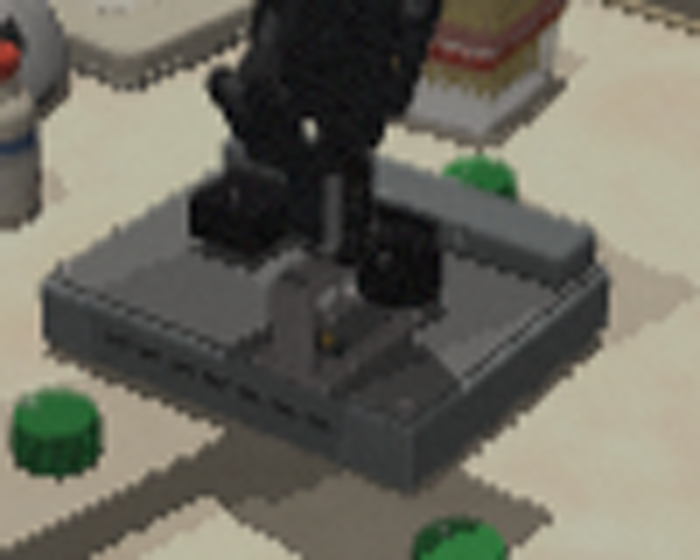

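```bash
python3 -m creep '0 .2 -.005 0 0 0 1;0 .5 -.005 0 0 0 1;0 .8 -.005 0 0 0 1;0 1.1 -.005 0 0 0 1;0 1.4 -.005 0 0 0 1;0 1.7 -.005 0 0 0 1;0 2 -.005 0 0 0 1;0 2.2 -.005 0 0 0 1;0 2.4 -.005 0 0 0 1;0 2.6 -.005 0 0 0 1;0 2.7 -.005 0 0 0 1;0 2.7 -.005 0 0 0 1;0 2.7 -.005 0 0 0 1' 80; python3 - <<'E'
from h import *
s=st(); im=imaging.snapshot("wrist"); cv2.imwrite("pics/w8z.png",cv2.resize(im[100:250,190:380,::-1],None,fx=4,fy=4,interpolation=cv2.INTER_CUBIC))
st()
E
```

```text
time: 11.95
tool_pos: [592.3, -29.3, 94.3]
tcp_rot: [180.0, -0.0, 93.9]
ft_force: [0.0, -0.1, -2.0]
finger_gap: 13.4
t 11.95 pos [592.32 -29.26  94.35] rot [ 1.7997e+02 -1.0000e-02  9.3920e+01] F [ 0.01 -0.08 -1.99] M [0.045 0.022 0.002] gap 13.38
t 12.0 pos [592.32 -29.23  94.38] rot [ 1.7997e+02 -1.0000e-02  9.3920e+01] F [-0.01 -0.11 -2.32] M [-0.012 -0.059 -0.044] gap 12.94
```

View pics/w8z.png

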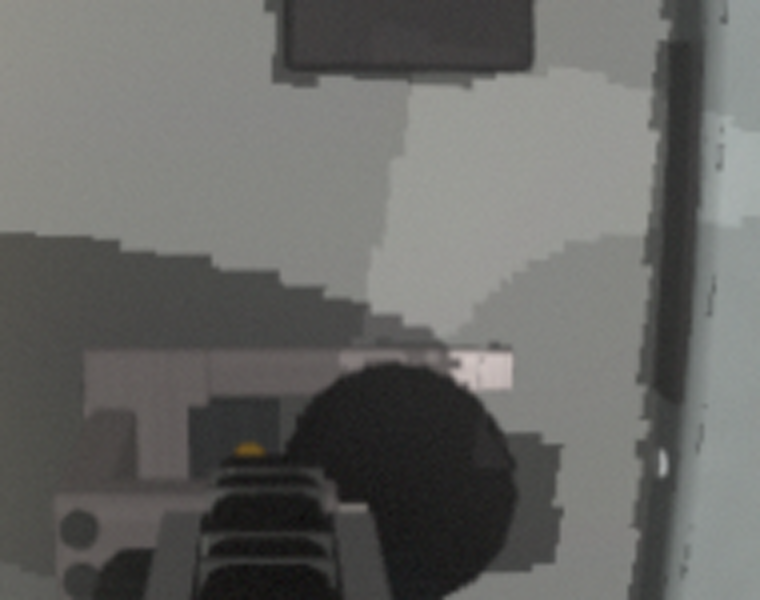

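```bash
python3 -m creep '0 .1 0 0 0 0 1;0 .2 0 0 0 0 1;0 .3 0 0 0 0 1;0 .4 0 0 0 0 1;0 .5 0 0 0 0 1;0 .5 0 0 0 0 1' 80; python3 -m creep '0 .1 0 0 0 0 1;0 .2 0 0 0 0 1;0 .2 0 0 0 0 1'
```

```text
time: 12.6
tool_pos: [597.5, -28.9, 94.4]
tcp_rot: [180.0, -0.0, 93.9]
ft_force: [-0.0, 0.8, -1.7]
finger_gap: 12.8
time: 12.9
tool_pos: [599.6, -28.8, 94.4]
tcp_rot: [180.0, -0.0, 93.9]
ft_force: [0.1, 1.0, -1.6]
finger_gap: 13.1
```

```bash
python3 -c "
from h import *
st()"; python3 -m creep '0 .05 0 0 0 0 1;0 .1 0 0 0 0 1;0 .1 0 0 0 0 1'
```

```text
t 12.9 pos [599.57 -28.76  94.41] rot [ 1.7996e+02 -1.0000e-02  9.3920e+01] F [ 0.13  1.   -1.57] M [-0.006  0.016  0.021] gap 13.14
time: 13.2
tool_pos: [600.6, -28.7, 94.4]
tcp_rot: [180.0, -0.0, 93.9]
ft_force: [0.6, 0.3, -1.6]
finger_gap: 12.7
```

```bash
for i in 1 2; do python3 -m creep '0 .05 0 0 0 0 1;0 .05 0 0 0 0 1' | grep -E 'pos|force'; done;
```

```text
tool_pos: [601.2, -28.7, 94.4]
ft_force: [-0.3, 0.1, -1.3]
tool_pos: [601.7, -28.6, 94.5]
ft_force: [-0.5, -0.1, -1.9]
```

```bash
for i in 1 2; do python3 -m creep '0 .05 0 0 0 0 1;0 .05 0 0 0 0 1' | grep -E 'pos|force'; done;
```

```text
tool_pos: [602.3, -28.6, 94.5]
ft_force: [0.0, 0.1, -1.8]
tool_pos: [602.7, -28.5, 94.4]
ft_force: [-0.2, -0.6, -1.2]
```

```bash
python3 -m creep '0 .05 0 0 0 0 1;0 .05 0 0 0 0 1'
```

```text
time: 14.2
tool_pos: [602.9, -28.5, 94.3]
tcp_rot: [-180.0, -0.0, 93.9]
ft_force: [-1.9, -0.5, -0.6]
finger_gap: 12.5
```

```bash
python3 -m creep '0 .05 0 0 0 0 1;0 .05 0 0 0 0 1'
```

```text
time: 14.4
tool_pos: [603.0, -28.5, 94.1]
tcp_rot: [-179.9, -0.0, 93.9]
ft_force: [-3.6, -0.5, 0.0]
finger_gap: 13.1
```

```bash
python3 -m creep '0 .05 0 0 0 0 1;0 .05 0 0 0 0 1'
```

```text
time: 14.6
tool_pos: [603.2, -28.5, 94.0]
tcp_rot: [-179.9, -0.0, 93.9]
ft_force: [-4.4, -0.5, 1.5]
finger_gap: 12.9
```

```bash
python3 -m creep '0 .02 -.05 -.15 0 0 1;0 .02 -.05 -.15 0 0 1;0 .02 -.05 -.15 0 0 1'; python3 -c "
from h import *
st()"
```

```text
time: 14.9
tool_pos: [603.0, -28.5, 94.2]
tcp_rot: [180.0, -0.0, 93.9]
ft_force: [-3.6, 0.2, -1.9]
finger_gap: 13.2
t 14.9 pos [603.05 -28.52  94.17] rot [ 1.800e+02 -2.000e-02  9.392e+01] F [-3.64  0.17 -1.9 ] M [-0.203  0.981  0.013] gap 13.17
```

```bash
python3 -m creep '0 .05 -.03 -.1 0 0 1;0 .05 -.03 -.1 0 0 1;0 .05 -.03 -.1 0 0 1'; python3 -c "
from h import *
st()"
```

```text
time: 15.2
tool_pos: [603.1, -28.5, 94.2]
tcp_rot: [180.0, -0.0, 93.9]
ft_force: [-5.3, -1.2, -0.9]
finger_gap: 13.0
t 15.2 pos [603.11 -28.47  94.17] rot [ 1.7996e+02 -2.0000e-02  9.3920e+01] F [-5.28 -1.23 -0.85] M [-0.196  1.194  0.008] gap 13.0
```

```bash
python3 -m creep '0 .05 -.02 -.1 0 0 1;0 .05 -.02 -.1 0 0 1;0 .05 -.02 -.1 0 0 1'; python3 -c "
from h import *
st()"
```

```text
time: 15.5
tool_pos: [603.1, -28.5, 94.1]
tcp_rot: [179.9, -0.0, 93.9]
ft_force: [-6.1, -0.9, 0.1]
finger_gap: 13.3
t 15.5 pos [603.09 -28.5   94.11] rot [ 1.7992e+02 -3.0000e-02  9.3920e+01] F [-6.13 -0.92  0.07] M [-0.15   1.282  0.013] gap 13.32
```

```bash
python3 -m creep '0 .045 -.07 0 0 0 1;0 .045 -.07 0 0 0 1;0 .045 -.07 0 0 0 1'; python3 -c "
from h import *
st()"
```

```text
time: 15.8
tool_pos: [603.1, -28.5, 94.5]
tcp_rot: [180.0, -0.0, 93.9]
ft_force: [-4.1, -1.2, -2.3]
finger_gap: 12.9
t 15.8 pos [603.14 -28.48  94.46] rot [ 1.7998e+02 -3.0000e-02  9.3920e+01] F [-4.05 -1.16 -2.26] M [-0.198  1.179  0.051] gap 12.92
```

```bash
python3 -m creep '0 .065 -.03 -.05 0 0 1;0 .065 -.03 -.05 0 0 1;0 .065 -.03 -.05 0 0 1'; python3 -c "
from h import *
st()"
```

```text
time: 16.1
tool_pos: [603.2, -28.4, 94.4]
tcp_rot: [-180.0, -0.0, 93.9]
ft_force: [-6.4, -1.6, -1.8]
finger_gap: 12.9
t 16.1 pos [603.22 -28.43  94.4 ] rot [-1.800e+02 -4.000e-02  9.392e+01] F [-6.45 -1.62 -1.78] M [-0.192  1.276 -0.006] gap 12.88
```

```bash
python3 -m creep '-.01 .063 -.03 -.06 0 0 1;-.01 .063 -.03 -.06 0 0 1;-.01 .063 -.03 -.06 0 0 1;-.01 .063 -.03 -.06 0 0 1;-.01 .063 -.03 -.06 0 0 1;-.01 .063 -.03 -.06 0 0 1'; python3 -c "
from h import *
st()"
```

```text
time: 16.7
tool_pos: [603.3, -28.5, 94.4]
tcp_rot: [-180.0, -0.0, 93.9]
ft_force: [-6.7, -0.6, -1.5]
finger_gap: 13.0
t 16.7 pos [603.28 -28.46  94.42] rot [-1.7998e+02 -5.0000e-02  9.3930e+01] F [-6.71 -0.59 -1.5 ] M [-0.122  1.394  0.01 ] gap 13.05
```

```bash
python3 -m creep '0 .058 -.025 -.08 0 0 1;0 .058 -.025 -.08 0 0 1;0 .058 -.025 -.08 0 0 1;0 .058 -.025 -.08 0 0 1;0 .058 -.025 -.08 0 0 1;0 .058 -.025 -.08 0 0 1;0 .058 -.025 -.08 0 0 1;0 .058 -.025 -.08 0 0 1;0 .058 -.025 -.08 0 0 1'; python3 -c "
from h import *
st()"
```

```text
time: 17.6
tool_pos: [603.2, -28.5, 94.4]
tcp_rot: [-180.0, -0.1, 93.9]
ft_force: [-6.3, -1.7, -0.5]
finger_gap: 13.2
t 17.6 pos [603.23 -28.45  94.36] rot [-1.7998e+02 -5.0000e-02  9.3920e+01] F [-6.26 -1.68 -0.5 ] M [-0.155  1.363  0.004] gap 13.21
```

```bash
python3 -m creep '0 .058 -.025 -.08 0 0 1;0 .058 -.025 -.08 0 0 1;0 .058 -.025 -.08 0 0 1;0 .058 -.025 -.08 0 0 1;0 .058 -.025 -.08 0 0 1;0 .058 -.025 -.08 0 0 1;0 .058 -.025 -.08 0 0 1'; python3 - <<'E'
from h import *
st(); im=imaging.snapshot("scene"); cv2.imwrite("pics/s9.png",cv2.resize(im[160:240,210:310,::-1],None,fx=7,fy=7,interpolation=cv2.INTER_CUBIC))
im=imaging.snapshot("wrist"); cv2.imwrite("pics/w9z.png",cv2.resize(im[100:250,190:380,::-1],None,fx=4,fy=4,interpolation=cv2.INTER_CUBIC)); st()
E
```

```text
time: 18.3
tool_pos: [603.3, -28.5, 94.4]
tcp_rot: [-180.0, -0.1, 93.9]
ft_force: [-6.4, -0.7, -0.7]
finger_gap: 13.2
t 18.3 pos [603.27 -28.47  94.39] rot [-1.7999e+02 -5.0000e-02  9.3930e+01] F [-6.42 -0.69 -0.71] M [-0.165  1.412  0.02 ] gap 13.23
t 18.4 pos [603.25 -28.45  94.39] rot [-1.7999e+02 -6.0000e-02  9.3930e+01] F [-6.   -0.4   0.01] M [-0.168  1.459  0.025] gap 13.14
```

View pics/s9.png

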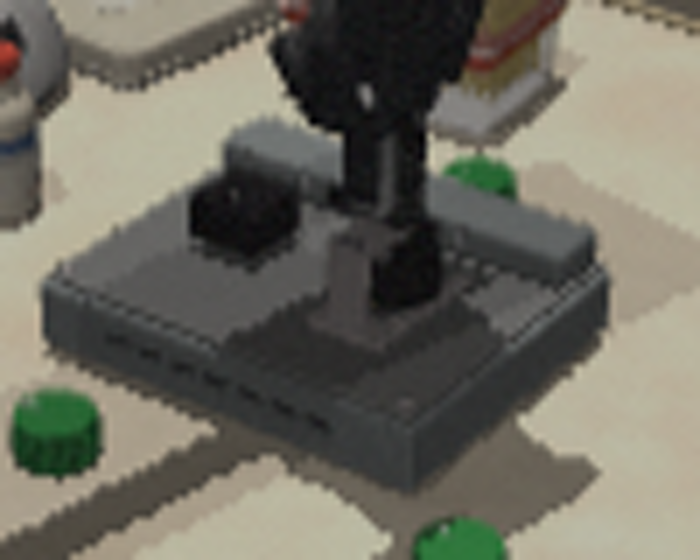

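View pics/w9z.png

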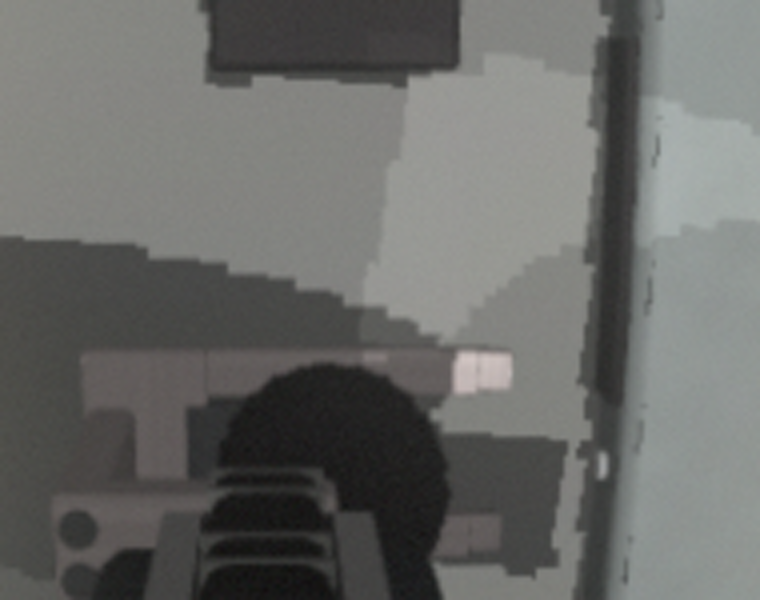

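```bash
python3 -m creep '0 .06 -.045 -.2 0 0 1;0 .06 -.045 -.2 0 0 1;0 .06 -.045 -.2 0 0 1;0 .06 -.045 -.2 0 0 1'; python3 -c "
from h import *
st()"
```

```text
time: 18.8
tool_pos: [603.2, -28.5, 94.4]
tcp_rot: [179.9, -0.1, 93.9]
ft_force: [-6.5, -0.9, -1.2]
finger_gap: 13.3
t 18.8 pos [603.16 -28.48  94.4 ] rot [ 1.799e+02 -6.000e-02  9.392e+01] F [-6.46 -0.85 -1.18] M [-0.183  1.432 -0.015] gap 13.32
```

```bash
python3 -m creep '0 .06 -.04 -.08 0 0 1;0 .06 -.04 -.08 0 0 1;0 .06 -.04 -.08 0 0 1;0 .06 -.04 -.08 0 0 1;0 .06 -.04 -.08 0 0 1;0 .06 -.04 -.08 0 0 1;0 .06 -.04 -.08 0 0 1;0 .06 -.04 -.08 0 0 1'; python3 -c "
from h import *
st()"
```

```text
time: 19.6
tool_pos: [603.1, -28.5, 94.4]
tcp_rot: [179.9, -0.1, 93.9]
ft_force: [-6.4, -1.1, -1.9]
finger_gap: 13.0
t 19.6 pos [603.14 -28.47  94.43] rot [ 1.799e+02 -7.000e-02  9.392e+01] F [-6.38 -1.08 -1.85] M [-0.198  1.305 -0.028] gap 13.0
```

```bash
python3 -m creep '0 .06 -.03 -.08 0 0 1;0 .06 -.03 -.08 0 0 1;0 .06 -.03 -.08 0 0 1;0 .06 -.03 -.08 0 0 1;0 .06 -.03 -.08 0 0 1;0 .06 -.03 -.08 0 0 1;0 .06 -.03 -.08 0 0 1'; python3 -c "
from h import *
st()"
```

```text
time: 20.3
tool_pos: [603.1, -28.5, 94.4]
tcp_rot: [179.9, -0.1, 93.9]
ft_force: [-6.7, -1.2, -0.8]
finger_gap: 13.1
t 20.3 pos [603.15 -28.49  94.4 ] rot [ 1.799e+02 -7.000e-02  9.392e+01] F [-6.66 -1.22 -0.83] M [-0.201  1.366  0.01 ] gap 13.08
```

```bash
python3 -m creep '0 0 -.03 0 0 0 1;0 0 -.1 0 0 0 1;0 0 -.15 0 0 0 1;0 0 -.2 0 0 0 1;0 0 -.2 0 0 0 1' 100; python3 -c "
from h import *
st()"
```

```text
time: 20.8
tool_pos: [603.1, -28.4, 96.3]
tcp_rot: [179.9, -0.1, 93.9]
ft_force: [-4.9, -0.7, -3.6]
finger_gap: 12.8
t 20.8 pos [603.08 -28.45  96.31] rot [ 1.7992e+02 -7.0000e-02  9.3920e+01] F [-4.95 -0.72 -3.64] M [-0.072  0.932  0.001] gap 12.85
```

```bash
python3 -m creep '0 -.03 -.05 0 0 0 1;0 -.03 -.1 0 0 0 1;0 -.03 -.1 0 0 0 1'; python3 -c "
from h import *
st()"
```

```text
time: 21.1
tool_pos: [602.8, -28.4, 97.1]
tcp_rot: [179.9, -0.1, 93.9]
ft_force: [-0.8, -0.1, -8.7]
finger_gap: 13.2
t 21.1 pos [602.84 -28.44  97.12] rot [ 1.799e+02 -7.000e-02  9.392e+01] F [-0.79 -0.09 -8.65] M [-0.097  0.364  0.016] gap 13.15
```

Pull has risen to about 7 N net. I'll keep going straight up.

```bash
python3 -m creep '0 0 -.05 0 0 0 1;0 0 -.1 0 0 0 1;0 0 -.1 0 0 0 1'; python3 -c "
from h import *
st()"
```

```text
time: 21.4
tool_pos: [602.7, -28.4, 97.7]
tcp_rot: [179.9, -0.1, 93.9]
ft_force: [-0.7, -1.1, -10.5]
finger_gap: 12.9
t 21.4 pos [602.71 -28.44  97.73] rot [ 1.7992e+02 -8.0000e-02  9.3920e+01] F [ -0.69  -1.06 -10.54] M [-0.223  0.079 -0.014] gap 12.92
```

```bash
python3 -m creep '0 0 -.05 0 0 0 1;0 0 -.1 0 0 0 1;0 0 -.1 0 0 0 1'; python3 -c "
from h import *
st()"
```

```text
time: 21.7
tool_pos: [602.7, -28.4, 99.1]
tcp_rot: [179.9, -0.1, 93.9]
ft_force: [-1.9, -0.7, -4.7]
finger_gap: 12.8
t 21.7 pos [602.72 -28.42  99.13] rot [ 1.7993e+02 -8.0000e-02  9.3920e+01] F [-1.89 -0.72 -4.69] M [-0.073  0.529 -0.019] gap 12.84
```

```bash
python3 -m creep '0 0 -.1 0 0 0 1;0 0 -.2 0 0 0 1;0 0 -.4 0 0 0 1;0 0 -.6 0 0 0 1;0 0 -.8 0 0 0 1;0 0 -1 0 0 0 1;0 0 -1.3 0 0 0 1;0 0 -1.6 0 0 0 1;0 0 -2 0 0 0 1;0 0 -2.3 0 0 0 1;0 0 -2.5 0 0 0 1;0 0 -2.5 0 0 0 1;0 0 -2.5 0 0 0 1'; python3 - <<'E'
from h import *
st(); im=imaging.snapshot("scene"); a=cv2.resize(im[140:240,210:310,::-1],None,fx=5,fy=5,interpolation=cv2.INTER_CUBIC)
im=imaging.snapshot("wrist"); b=cv2.resize(im[100:250,190:380,::-1],None,fx=2.5,fy=3.333,interpolation=cv2.INTER_CUBIC); 
cv2.imwrite("pics/p10.png",np.hstack([a[:, 100:400],b])); st()
E
```

```text
time: 23.0
tool_pos: [602.7, -28.5, 124.1]
tcp_rot: [179.9, -0.1, 93.9]
ft_force: [-0.8, 0.8, -1.5]
finger_gap: 12.9
t 23.0 pos [602.7  -28.46 124.12] rot [ 1.7992e+02 -8.0000e-02  9.3920e+01] F [-0.75  0.77 -1.48] M [-0.033 -0.007  0.026] gap 12.93
t 23.1 pos [602.54 -28.47 123.91] rot [ 1.7995e+02 -8.0000e-02  9.3920e+01] F [ 0.05  0.01 -2.52] M [ 0.027 -0.057 -0.007] gap 12.71
```

View pics/p10.png

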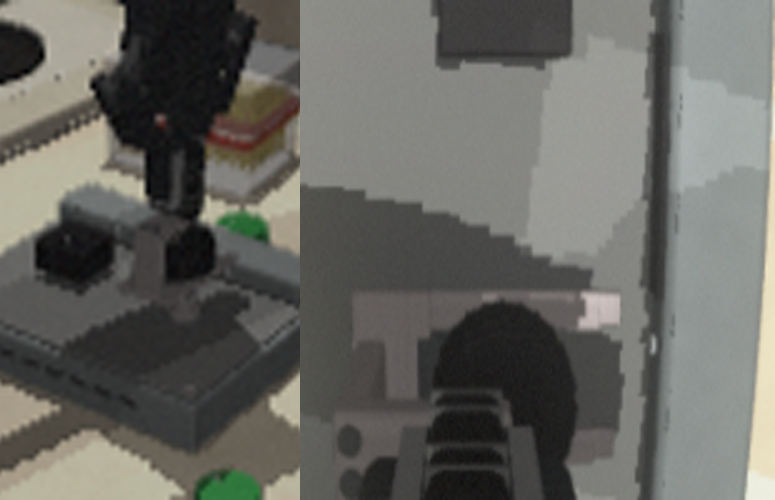

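The cap rides on the fork: scene shows it in the C-frame with the bare spindle below, and the square cap is still in place. Next I'll carry it gently to the tray.

```bash
python3 - <<'E'
from h import *
np.set_printoptions(precision=2,suppress=True)
s=st(); print(delta([453.5,-272.5,128],[179.95,0,93.9]))
E
```

```text
t 23.1 pos [602.54 -28.47 123.91] rot [179.95  -0.08  93.92] F [ 0.05  0.01 -2.52] M [ 0.03 -0.06 -0.01] gap 12.71
(array([-23.33, -16.54,  -0.46]), array([ 0.  , -0.08,  0.02]))
```

```bash
python3 -m creep '-.24 -.17 -.05 0 0 0 1;-.73 -.52 -.1 0 0 0 1;-1.47 -1.04 -.2 0 0 0 1;-2.45 -1.73 -.3 0 0 0 1;-3.6 -2.55 -.4 0 0 0 1;-4.9 -3.47 -.4 0 0 0 1;-6.36 -4.51 -.4 0 0 0 1;-7.9 -5.6 -.4 0 0 0 1;-9.45 -6.7 -.4 0 0 0 1;-11 -7.8 -.4 0 0 0 1;-12.55 -8.9 -.4 0 0 0 1;-14.1 -10 -.4 0 0 0 1;-15.65 -11.1 -.4 0 0 0 1;-17.05 -12.1 -.4 0 0 0 1;-18.35 -13 -.4 0 0 0 1;-19.55 -13.85 -.4 0 0 0 1;-20.7 -14.65 -.4 0 0 0 1;-21.7 -15.35 -.4 0 0 0 1;-22.5 -15.9 -.4 0 0 0 1;-23 -16.3 -.4 0 0 0 1'; python3 -c "
from h import *
st()"; python3 -m creep '-.1 -.1 0 0 0 0 1;-.1 -.1 0 0 0 0 1;-.1 -.1 0 0 0 0 1;-.1 -.1 0 0 0 0 1'; python3 - <<'E'
from h import *
st(); im=imaging.snapshot("scene"); a=cv2.resize(im[180:310,240:360,::-1],None,fx=4,fy=4,interpolation=cv2.INTER_CUBIC)
im=imaging.snapshot("wrist"); cv2.imwrite("pics/w11.png",im[:,:,::-1]); np.save("w11.npy",np.array([imaging.camera_info("wrist")],dtype=object),allow_pickle=True)
cv2.imwrite("pics/s11.png",a); st()
E
```

```text
time: 25.1
tool_pos: [455.3, -269.8, 127.4]
tcp_rot: [179.9, -0.1, 93.9]
ft_force: [-0.2, 0.5, -1.2]
finger_gap: 12.5
t 25.1 pos [ 455.27 -269.8   127.4 ] rot [ 1.7995e+02 -8.0000e-02  9.3900e+01] F [-0.17  0.48 -1.19] M [-0.036  0.008  0.002] gap 12.51
time: 25.5
tool_pos: [454.6, -270.5, 127.4]
tcp_rot: [179.9, -0.1, 93.9]
ft_force: [0.9, -0.3, -2.2]
finger_gap: 12.9
t 25.5 pos [ 454.58 -270.46  127.39] rot [ 1.7994e+02 -9.0000e-02  9.3940e+01] F [ 0.86 -0.35 -2.24] M [ 0.012  0.018 -0.006] gap 12.85
t 25.6 pos [ 454.55 -270.52  127.4 ] rot [ 1.7994e+02 -8.0000e-02  9.3940e+01] F [ 0.86 -0.59 -2.03] M [0.009 0.005 0.037] gap 12.93
```

View pics/w11.png

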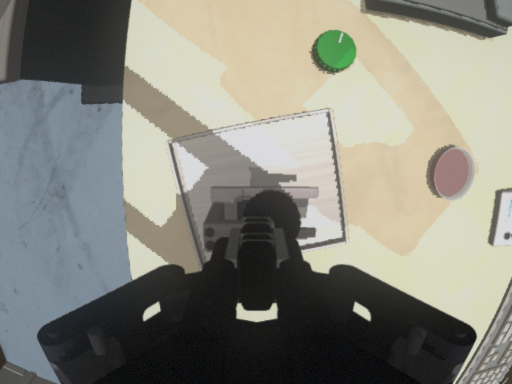

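View pics/s11.png

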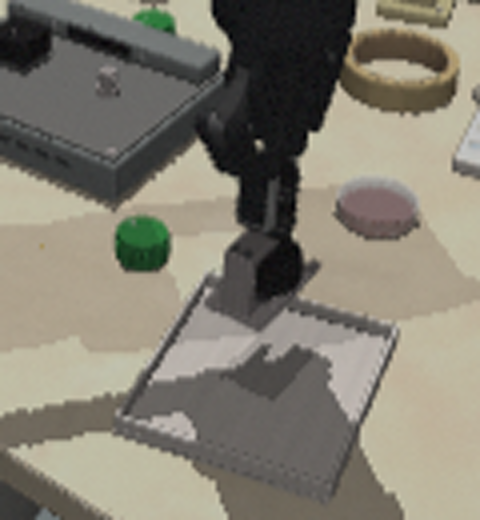

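Cap still on the fork, near (272,208) in the wrist view. The tray corners there are (170,142), (331,109) and (345,240).

```bash
python3 - <<'E'
from h import *
ci=np.load("w11.npy",allow_pickle=True)[0]
P=[ray("wrist",p,14,ci)[:2] for p in [(170,142),(331,109),(345,240)]]
print(np.round(P,1), "centre",np.round((P[0]+P[2])/2,1))
E
```

```text
[[ 374.4 -232.6]
 [ 514.  -194.2]
 [ 543.9 -316. ]] centre [ 459.2 -274.3]
```

```bash
python3 -m creep '-.05 0 .2 0 0 0 1;-.1 0 .6 0 0 0 1;-.2 0 1.2 0 0 0 1;-.25 0 2 0 0 0 1;-.25 0 2.8 0 0 0 1;-.25 0 3.6 0 0 0 1;-.25 0 4.4 0 0 0 1;-.25 0 5.1 0 0 0 1;-.25 0 5.7 0 0 0 1;-.25 0 6.2 0 0 0 1;-.25 0 6.5 0 0 0 1;-.25 0 6.7 0 0 0 1;-.25 0 6.8 0 0 0 1;-.25 0 6.8 0 0 0 1;-.25 0 6.8 0 0 0 1'; python3 -c "
from h import *
st()"
```

```text
time: 27.1
tool_pos: [454.9, -273.1, 59.7]
tcp_rot: [179.9, -0.1, 93.9]
ft_force: [0.2, 0.6, -1.8]
finger_gap: 12.8
t 27.1 pos [ 454.93 -273.06   59.67] rot [ 1.7992e+02 -7.0000e-02  9.3930e+01] F [ 0.16  0.62 -1.81] M [-0.036  0.001 -0.026] gap 12.78
```

```bash
python3 -m creep '0 0 .05 0 0 0 1;0 0 .1 0 0 0 1;0 0 .15 0 0 0 1;0 0 .2 0 0 0 1;0 0 .25 0 0 0 1;0 0 .25 0 0 0 1;0 0 .25 0 0 0 1'; python3 -c "
from h import *
st()"; python3 -m creep '0 0 .05 0 0 0 1;0 0 .05 0 0 0 1;0 0 .05 0 0 0 1'; python3 -c "
from h import *
st()"
```

```text
time: 27.8
tool_pos: [454.9, -273.0, 57.1]
tcp_rot: [179.9, -0.1, 93.9]
ft_force: [0.2, 0.7, -1.5]
finger_gap: 12.9
t 27.8 pos [ 454.9  -273.03   57.12] rot [ 1.7993e+02 -7.0000e-02  9.3930e+01] F [ 0.25  0.74 -1.53] M [-0.006 -0.001  0.006] gap 12.93
time: 28.1
tool_pos: [454.9, -273.1, 56.7]
tcp_rot: [179.9, -0.1, 93.9]
ft_force: [-0.7, -0.2, -0.9]
finger_gap: 13.0
t 28.1 pos [ 454.95 -273.06   56.66] rot [ 1.7992e+02 -7.0000e-02  9.3930e+01] F [-0.68 -0.2  -0.89] M [ 0.033 -0.007  0.014] gap 12.99
```

```bash
python3 -m creep '0 0 .02 0 0 0 1;0 0 .02 0 0 0 1;0 0 .02 0 0 0 1;0 0 .02 0 0 0 1'; python3 -c "
from h import *
st()"
```

```text
time: 28.5
tool_pos: [455.0, -273.1, 56.7]
tcp_rot: [179.9, -0.1, 93.9]
ft_force: [-1.4, 1.3, 2.9]
finger_gap: 13.2
t 28.5 pos [ 454.97 -273.09   56.65] rot [ 1.7992e+02 -6.0000e-02  9.3930e+01] F [-1.42  1.31  2.93] M [ 0.213  0.301 -0.002] gap 13.23
```

```bash
python3 -m creep '0 0 0 0 0 0 1.2;0 0 0 0 0 0 1.4;0 0 0 0 0 0 1.6;0 0 0 0 0 0 1.9;0 0 0 0 0 0 2.4;0 0 0 0 0 0 3;0 0 0 0 0 0 4;0 0 0 0 0 0 5;0 0 0 0 0 0 5;0 0 0 0 0 0 5' 20; python3 - <<'E'
from h import *
st(); im=imaging.snapshot("wrist"); cv2.imwrite("pics/w12.png",im[100:,:,::-1]); st()
E
```

```text
time: 29.5
tool_pos: [455.0, -273.1, 56.7]
tcp_rot: [179.9, -0.1, 93.9]
ft_force: [-0.1, -0.2, 0.1]
finger_gap: 49.9
t 29.5 pos [ 454.97 -273.1    56.66] rot [ 1.7992e+02 -6.0000e-02  9.3930e+01] F [-0.06 -0.2   0.07] M [ 0.01  -0.017  0.033] gap 49.93
t 29.55 pos [ 454.97 -273.09   56.65] rot [ 1.7992e+02 -6.0000e-02  9.3930e+01] F [-0.19  0.45 -0.05] M [-0.024  0.009 -0.027] gap 49.71
```

View pics/w12.png

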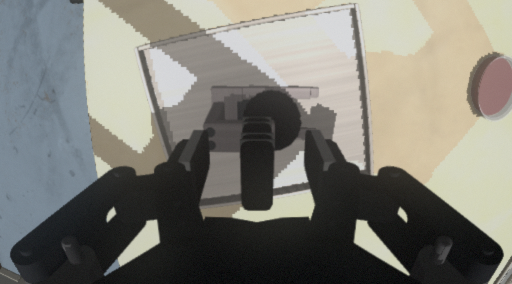

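Released: the puller stands with the cap on its fork, and both fingers are clear of the grip. I'll retreat straight up.

```bash
python3 -m creep '0 0 -.5 0 0 0 5;0 0 -1.5 0 0 0 5;0 0 -3 0 0 0 5;0 0 -5 0 0 0 5;0 0 -8 0 0 0 5;0 0 -11 0 0 0 5;0 0 -14 0 0 0 5;0 0 -16 0 0 0 5;0 0 -16 0 0 0 5;0 0 -16 0 0 0 5;0 0 -16 0 0 0 5'; python3 - <<'E'
from h import *
st(); im=imaging.snapshot("wrist"); cv2.imwrite("pics/w13.png",im[:,:,::-1])
im=imaging.snapshot("scene"); cv2.imwrite("pics/s13.png",cv2.resize(im[150:320,150:370,::-1],None,fx=3.4,fy=3.4,interpolation=cv2.INTER_CUBIC)); st()
E
```

```text
time: 30.65
tool_pos: [454.3, -272.9, 215.8]
tcp_rot: [180.0, -0.1, 93.9]
ft_force: [0.4, 0.0, -0.1]
finger_gap: 49.9
t 30.65 pos [ 454.25 -272.91  215.81] rot [ 1.7998e+02 -1.2000e-01  9.3930e+01] F [ 0.39  0.01 -0.1 ] M [ 0.008 -0.    -0.004] gap 49.91
t 30.75 pos [ 454.12 -272.81  215.33] rot [-1.7998e+02 -1.5000e-01  9.3930e+01] F [ 0.31  0.61 -0.25] M [0.014 0.022 0.003] gap 50.16
```

View pics/w13.png

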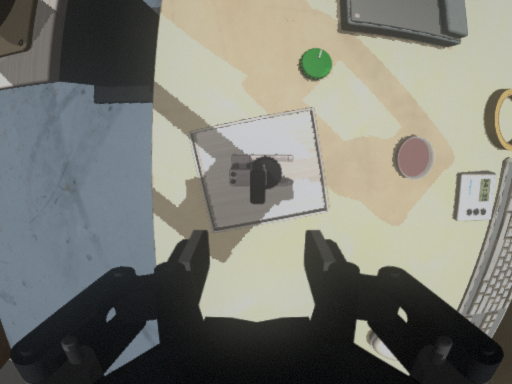

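View pics/s13.png

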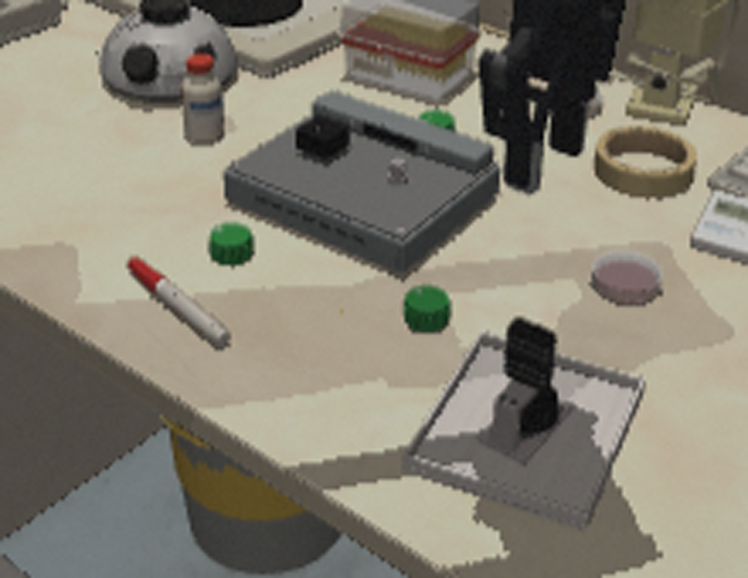

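The puller stands upright inside the tray with the round cap on its fork. The square cap is still on, and the bystanders look undisturbed.

```bash
python3 -c "
from h import *
print(r.hand_in())"
```

```text
the job is handed in; nothing more can be done
None
```

The round cap is off its spindle and sits on the puller's fork. The puller stands upright in the tray, and I handed the job in at about 31 s of the 72 s allowed. No verdict is given.

- **Hold:** with the stop against the collar, I held the push for about 4 s in all, with readings of 6.0 to 6.7 N. The last 1.5 s was at one steady target, the tool within about 0.1° of vertical and its height mid-gap.
- **Pull:** the cap popped between my readings at about 10.5 N of upward force. Roughly 1.5 N of that is the puller's own weight. The gripper never touched the cap.
- **Final pictures:** the round spindle is bare, the puller and cap stand well inside the tray walls, and the square cap, bottle, marker, dish and green look-alikes show no visible change.

**Less clean points**
- I touched the fork lightly on the clear front of the deck (about 6 N) to find its height before sliding in.
- While the push was building, the fork also bore on the deck with about 2 to 3 N. Midway through the hold the vertical force drifted by about 1 N, so I raised and levelled the fork before the last 1.5 s.
- A sideways force of about 1 N stayed during the hold, possibly light rubbing of the slot on the collar.
- Some push on the collar, falling from about 5 N to 1 N, remained at the start of the pull.
- I repeated two of the small approach moves with a shell loop around rows I had typed, as I also did for the downward steps of the deck touch. I typed every later move out singly.

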